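Turn a patched repair coupon over in the flip fixture

TASK

Turn the patched oblong test coupon (the 80 by 50 mm one, not the long narrow, small or round ones) over for curing its back: lay it patch up and flat in the pocket of the hinged plate of the turnover fixture and let go of it, then take the plate's black knob and swing the plate right over, so that the coupon drops patch-down into the nest on the other side. Leave the coupon lying flat in the nest and the plate lying over it, and let go.

Things in the scene. Friction and masses are not known exactly. Their poses are not given: they have to be found in the camera images.
- coupon: The coupon to turn over: a grey fibre-cement block 80 x 50 x 14 mm, 0.06 to 0.13 kg, lying with a white mesh patch on top. Origin: centre of its underside (bare face); x along the 80 mm side, y along the 50 mm side, z up, through the patch. Not wanted: the other 14 mm thick patched coupons near it (100 x 26 mm, 44 x 36 mm, 60 mm disc).
- turnover: Fixture fixed to the table: aluminium base 122 x 270 x 10 mm. Origin: on the table, under the hinge; z up. The hinge axis lies along its x, 42 mm up, between dark cheeks at x = +-56 mm, 51 mm high. On the -y side lies the hinged steel plate with the pocket; on the +y side is the fixed nest, an open tray: floor 10 mm above the table, y = 14 to 124 mm, 86 mm wide, walls up to 30 mm.
- knob (a point): Centre of the plate's black knob: cylinder 22 mm in diameter, 28 mm long along the hinge axis (fixture x), on an 8 mm stalk out from the plate's free edge, 165 mm from the hinge axis: 42 mm above the table at both ends of the swing, 207 mm when upright. Gripped from above on its flat ends it turns between the fingers, so the gripper can keep pointing down.
- flipper (a joint): Plate angle, rad: 0 = down, pocket up (start); 1.57 upright; 3.14 = upside down over the nest. Free, softly damped. At 0 the pocket's floor is 35 mm above the table, its centre at fixture x = 0, y = -68 mm; room 104 mm along y, 74 mm along x inside fences 16 mm high, long sides open 72 mm for fingers. Past upright the coupon tips out and falls into the nest, 38 mm clear under the plate.
Mind the look-alikes: they are no part of the job. What is shaped like the coupon but red or yellow is not meant.

How it is judged (in metres and radians):
On the way, in this order (a step that is already met when the one before it is completed fails the run):
1. the coupon lies patch up and flat in the plate's pocket, the plate still down, and the fingers have let go of it (value of joint flipper below 0.15 rad and angle between coupon's own z axis and vertical below 0.15 rad and z of coupon in the frame of turnover between 0.03 and 0.039 m and contact force between the fingers and coupon below 0.1 N and x of coupon in the frame of turnover between -0.022 and 0.022 m and y of coupon in the frame of turnover between -0.09 and -0.046 m), for 0.2 s.
2. the plate is swung up with the coupon in it (value of joint flipper between 1 and 1.75 rad and distance between coupon and knob below 0.13 m and contact force between the fingers and coupon below 0.1 N).
At the end, for the whole second after the job is handed in: The coupon lies at rest, patch down and flat (within 10 degrees) on the floor of the nest, its centre within 22 mm of the nest's middle along and across, and the hinged plate lies right over above it (within 0.19 rad of 3.14) (value of joint flipper above 2.95 rad and angle between coupon's own z axis and vertical above 2.97 rad and z of coupon in the frame of turnover below 0.029 m and linear speed of coupon below 0.02 m/s and x of coupon in the frame of turnover between -0.022 and 0.022 m and y of coupon in the frame of turnover between 0.047 and 0.091 m); the robot touches nothing.
It also fails if it takes over 64 s, if anything falls off the work surface, if the arm or the gripper's body presses on something with over 40 N, if the wrist force passes 120 N, or if a joint passes its speed limit or range.

ROBOT

A 7-joint arm with a two-finger parallel gripper is mounted at the origin on the work surface. World frame = base frame: x ahead of the robot, y to its left, z up, the work surface at z = 0. Lengths are in m, angles in degrees, forces in N, time in s.
With the tool pointing down it reaches from about 0.4 to 0.85 m from the base axis. Payload 10.4 kg.
Tool frame: the origin (TCP) lies midway between the tips of the shut fingers; the grasp point (between the pads) lies 19 mm behind it; z points along the fingers, y is the line along which they close (so a half turn about z gives the same grasp; the last joint's range is limited). The gripper opens to 87 mm and grips with 3 to 60 N. Pads are 19 mm wide; open, the fingers measure 117 mm over their backs; the gripper's body (75 mm by 190 mm) begins 51 mm behind the grasp point.
Start: joints at [-68.675, 19.034, -3.707, 83.658, 1.238, 77.344, -5.071], TCP at [0.24, 0.577, 0.223] pointing down, gripper open.
Joint ranges: [-148.97, 148.97], [-28.65, 121.19], [-84.17, 76.75], [9.2, 138.47], [-72.65, 252.65], [3.7, 117.97], [-149.18, 149.18]. Speed limits (degrees/s): [127.2, 127.2, 159.86, 159.86, 180, 180, 180].

INTERFACE

Orientations are given as [roll, pitch, yaw] about the fixed x, y, z axes, in that order (R = Rz(yaw) Ry(pitch) Rx(roll)).
In Python, from rig import robot gives the robot as it stands. The module is installed in compiled form; this text tells all that it offers.
- The arm moves only by the tool jog_arm, never from a script. Its argument "motion" is a list of rows, each a list of 3 entries, a list of its own where there are three numbers: the shift along the tool's x, y, z in cm, then the turn about the tool's z in degrees, then the opening, from 0 (shut) to 1 (fully open). A call has 1 to 12 rows; each row is the pose to reach, as a shift and turn from the pose commanded when the call began, along the tool's axes at that moment; what a row does not reach only later rows make up. A row lasts 1/10 s, in which the tool goes at most 50 mm and 8.59 degrees, less where a joint would pass 70% of its speed; a pose out of reach is approached as far as the arm can. A call with a gripper value outside its range is refused whole. The fingers move at their own pace and stop on an object; the grip force is fixed at half the most. Time passes only in rows, so rows that repeat a pose let the fingers close. It gives the time, the measured TCP pose, the force, the opening and the grip force at its end, in the units of the state.
- robot.observe(): the state, without advancing time (a new reading comes with each control period).
- robot.camera(name): name is "scene" or "side" or "wrist"; returns a dict with "frame" (400x640x3 uint8, blue, green, red), "intrinsics" (3x3 intrinsics, pixels), "position" and "rotation" of the camera in the world. Camera axes: x right, y up, looking along -z (the intrinsics and any distortion apply to the point x, -y, -z); pixel columns grow to the right and rows downward; lengths in m; the calibration is good to about 2 mm. A picture is of the moment at which its call begins. There is no depth.
- robot.job_done(): hands the job in; it is judged then, once.
Trained networks look in a picture, given as the dict that the camera call returned (one of the last four; its "shot" number tells which), for a name from the list of things; names that differ only in an ending like _2 or _b are one class to them, and where a whole thing is asked for, a point or a joint stands for the part that bears it (a point fixed in the world has none). Each returns a list of dicts, best first, with "score" (0 to 1); they miss things now and then, are a little off and sometimes report something else, mostly with a low value. They report only what shows in the picture. A call takes as long as a camera call. They do not tell look-alikes from the thing itself.
- robot.spot_in(picture, target): "uv" ([column, row] in pixels, amid what is visible of it).
- robot.landmark_of(picture, target): "uv" ([column, row] in pixels: a listed point, or the origin of a listed thing).
The state is a dict: "time_s": time; "joint_pos": joint angles; "qd": joint speeds; "effort": joint torques, N m; "tool_pos": TCP position; "orientation": TCP orientation; "force": force on the tool from outside, world axes, zero at the start; "torque": the same for the moment, N m; "gripper_width": finger opening in m; "finger_force": force on a finger pad.
Only numpy, scipy, OpenCV 4.12 (cv2) and the standard library are available. Lean on these libraries where they do the work, as an engineer would, in place of code of your own. Each camera call takes 0.05 s, during which the arm holds its last target. There are 200 camera calls.

## Working session

There is one attempt and no reset: what is moved stays moved. The work goes in short steps, Python scripts to look and compute and a tool call to move; the robot and the scene stay as the last step left them, time stands still between calls to the robot, and variables do not carry over. Pictures are saved under pics/ and viewed, at most 10 in all, crops included, and the job is handed in when it is done.

Besides the shell and the picture viewer there is one more tool, called after ">>>" as name(argument=value, ...) on one line, values as JSON. jog_arm: Moves the arm, as the interface text tells. Its arguments: {"type":"object","properties":{"motion":{"type":"array"}},"required":["motion"]}

```bash
mkdir -p pics; cat > h.py <<'E'
import numpy as np, cv2
from rig import robot
from scipy.spatial.transform import Rotation as R
def ray(p,uv):
    K=np.array(p["intrinsics"]);d=np.linalg.inv(K)@[uv[0],uv[1],1]
    d=np.array([d[0],-d[1],-d[2]]);return np.array(p["position"]),np.array(p["rotation"])@d
def atz(p,uv,z):
    o,d=ray(p,uv);return o+d*(z-o[2])/d[2]
def proj(p,X):
    c=np.array(p["rotation"]).T@(np.array(X)-p["position"]);K=np.array(p["intrinsics"])
    q=K@[c[0],-c[1],-c[2]];return q[:2]/q[2]
E
python3 - <<'E'
from h import *
for n in("scene","side"):
    p=robot.camera(n);cv2.imwrite(f"pics/{n}0.png",p["frame"]);print(n,p["position"],p.keys())
    for t,z in(("coupon",0),("turnover",0),("knob",.042)):
        for d in robot.landmark_of(p,t)[:4]: print(t,np.round(d["uv"]),round(d["score"],2),np.round(atz(p,d["uv"],z),3))
print(robot.observe())
E
```

```text
scene [1.05323066 0.33947632 0.85453488] dict_keys(['frame', 'intrinsics', 'position', 'rotation', 'shot'])Traceback (most recent call last):
  File "<stdin>", line 5, in <module>
  File "h.py", line 8, in atz
    o,d=ray(p,uv);return o+d*(z-o[2])/d[2]
                                      ~^^^
IndexError: invalid index to scalar variable.
```

View pics/scene0.png

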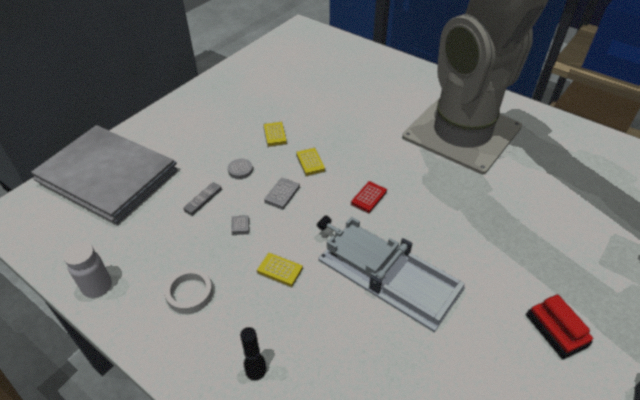

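The scene shows the grey coupon at about (282,193), and the fixture with its plate and knob at (323,223) towards the upper left and its nest at (425,285). The other grey pieces, and the yellow and red ones, are look-alikes.

```bash
python3 - <<'E'
from h import *
p=robot.camera("side");print(p["rotation"],p["intrinsics"],p["position"])
print(robot.landmark_of(p,"coupon")[:2])
cv2.imwrite("pics/side0.png",p["frame"])
print(robot.observe())
E
```

```text
[55.58577082 -1.08828482 -6.17136486] [[405.62074565   0.         321.02300325]
 [  0.         405.62074565 195.43717062]
 [  0.           0.           1.        ]] [ 0.3662404  -0.88148504  0.57769544]
[{'uv': [249.3, 305.2], 'score': 0.9}, {'uv': [387.0, 202.6], 'score': 0.72}]
{'time_s': 0.2, 'joint_pos': array([-68.67433229,  19.05860854,  -3.70627554,  83.68683456,
         1.23911132,  77.34354753,  -5.0697903 ]), 'qd': array([-0.0085311 , -0.09192886, -0.03329432, -0.23356576, -0.08432834,
       -0.06538723,  0.0542224 ]), 'effort': array([ 5.38492477e-04, -6.22958493e+01,  2.48465646e-02, -3.89762449e+01,
       -6.13875920e-02,  3.72570811e-02,  7.89317028e-05]), 'tool_pos': array([0.24031676, 0.57670548, 0.22205937]), 'orientation': array([-1.79951010e+02,  3.63294805e-03,  1.57380753e+02]), 'force': array([-0.12808074,  0.55938824, -0.19874228]), 'torque': array([0.03256342, 0.04122894, 0.02325776]), 'finger_force': 0.0, 'gripper_width': 0.08696049099522832}
```

View pics/side0.png

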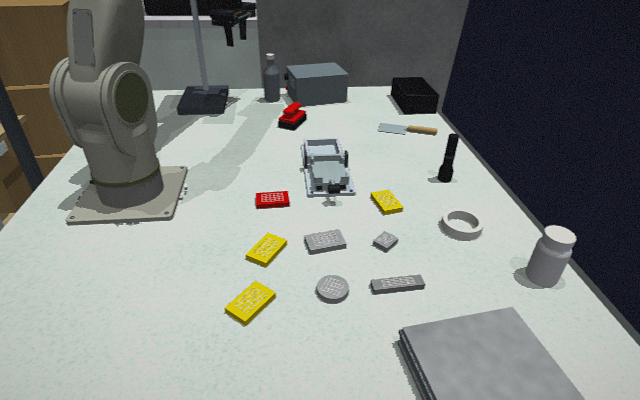

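The side view shows the grey coupon at about (325,241), the knob at about (333,188), and the fixture at about (327,165). The camera rotation is given as roll, pitch and yaw.

```bash
sed -i 's/np.array(p\["rotation"\])/R.from_euler("xyz",p["rotation"],degrees=True).as_matrix()/' h.py
cat >> h.py <<'E'
def tri(ps,uvs):
    A=np.zeros((3,3));b=np.zeros(3)
    for p,u in zip(ps,uvs):
        o,d=ray(p,u);d/=np.linalg.norm(d);M=np.eye(3)-np.outer(d,d);A+=M;b+=M@o
    return np.linalg.solve(A,b)
E
python3 - <<'E'
from h import *
for n in("scene","side"):
    p=robot.camera(n)
    for t,z in(("coupon",0),("turnover",0),("knob",.042)):
        for d in robot.landmark_of(p,t)[:7]: print(n,t,np.round(d["uv"]),round(d["score"],2),np.round(atz(p,d["uv"],z),3))
    # grey coupon blob
    c=(282,193) if n=="scene" else (325,241)
    f=p["frame"][c[1]-22:c[1]+22,c[0]-28:c[0]+28];g=f.max(2)
    m=(g<np.percentile(g,85)-30).astype(np.uint8)
    k,l,s,_=cv2.connectedComponentsWithStats(m);i=1+np.argmax(s[1:,4]);ys,xs=np.where(l==i)
    P=np.array([atz(p,(x+c[0]-28,y+c[1]-22),.009)[:2] for x,y in zip(xs,ys)],np.float32)
    print(n,s[i],cv2.minAreaRect(P))
E
```

```text
scene coupon [366. 198.] 0.98 [ 0.344 -0.067  0.   ]
scene coupon [273. 134.] 0.91 [ 0.301 -0.39   0.   ]
scene coupon [280. 270.] 0.88 [ 0.619 -0.094  0.   ]
scene coupon [307. 161.] 0.68 [ 0.329 -0.253  0.   ]
scene turnover [388. 274.] 0.8 [ 0.495  0.085 -0.   ]
scene knob [324. 220.] 0.74 [ 0.487 -0.082  0.042]
scene [ 10   7  37  32 679] ((0.45596861839294434, -0.22551700472831726), (0.0921332985162735, 0.05674497038125992), 10.257875442504883)
side coupon [275. 200.] 0.96 [ 0.352 -0.056  0.   ]
side coupon [270. 252.] 0.95 [ 0.338 -0.243  0.   ]
side coupon [390. 203.] 0.94 [ 0.634 -0.091  0.   ]
side coupon [249. 304.] 0.57 [ 0.301 -0.38   0.   ]
side coupon [325. 246.] 0.55 [ 0.455 -0.236  0.   ]
side turnover [322. 172.] 0.66 [0.482 0.068 0.   ]
side knob [335. 188.] 0.89 [ 0.498 -0.078  0.042]
side [  6  10  44  26 781] ((0.45322930812835693, -0.22978994250297546), (0.088663749396801, 0.06595338881015778), 10.118268966674805)
```

```bash
cat >> h.py <<'E'
def go(*W):
    s=robot.observe();M=R.from_euler("xyz",s["orientation"],degrees=True)
    print("at",np.round(s["tool_pos"],4),np.round(s["orientation"],1))
    for x,y,z,yaw in W:
        t=M.inv().apply(np.array([x,y,z])-s["tool_pos"])*100
        print(np.round(t,2),round(-((yaw-s["orientation"][2]+180)%360-180),1))
E
python3 -c "
from h import *
go((.42,.38,.28,120),(.47,.2,.3,90),(.47,0.0,.3,60),(.46,-.12,.3,30),(.455,-.25,.3,10))"
```

```text
at [0.2404 0.5769 0.2226] [180.   -0.  157.4]
[-24.15 -11.27  -5.74] 37.4
[-35.69 -25.96  -7.74] 67.4
[-43.39 -44.42  -7.75] 97.4
[-47.08 -55.88  -7.75] 127.4
[-51.62 -68.08  -7.75] 147.4
```

>>> jog_arm(motion=[[[-24,-11,-6],37,1],[[-24,-11,-6],37,1],[[-24,-11,-6],37,1],[[-24,-11,-6],37,1],[[-24,-11,-6],37,1],[[-36,-26,-8],67,1],[[-36,-26,-8],67,1],[[-36,-26,-8],67,1],[[-36,-26,-8],67,1],[[-43.5,-44.5,-8],97,1],[[-43.5,-44.5,-8],97,1],[[-43.5,-44.5,-8],97,1]])

```text
time_s: 1.8
tool_pos: [0.47, 0.0575, 0.3023]
orientation: [180.0, -0.0, 64.2]
force: [0.4, 0.5, 1.1]
gripper_width: 0.0868
finger_force: 0.0
```

```bash
python3 -c "
from h import *
go((.455,-.25,.3,10),(.46,-.12,.3,30),(.455,-.25,.3,10))"
```

```text
at [0.47   0.0575 0.3023] [180.   -0.   64.2]
[-28.35  12.02   0.21] 54.2
[-16.42   6.82   0.22] 34.2
[-28.35  12.02   0.21] 54.2
```

>>> jog_arm(motion=[[[-24,10,0],54,1],[[-24,10,0],54,1],[[-24,10,0],54,1],[[-24,10,0],54,1],[[-24,10,0],54,1],[[-24,10,0],54,1],[[-24,10,0],54,1],[[-24,10,0],54,1]])

```text
time_s: 2.6
tool_pos: [0.4575, -0.2005, 0.3022]
orientation: [-180.0, -0.0, 10.5]
force: [0.1, 1.0, -0.4]
gripper_width: 0.087
finger_force: 0.0
```

```bash
python3 - <<'E'
from h import *
p=robot.camera("wrist");cv2.imwrite("pics/w1.png",p["frame"]);print(p["position"],p["rotation"])
print(robot.observe()["tool_pos"],robot.observe()["orientation"])
for t,z in(("coupon",0),("turnover",0),("knob",.042)):
    for d in robot.landmark_of(p,t)[:7]: print(t,np.round(d["uv"]),round(d["score"],2),np.round(atz(p,d["uv"],z),3))
E
```

```text
[ 0.53674914 -0.18598721  0.46362896] [-1.67956484e+01  3.66599483e-02 -7.95230536e+01]
[ 0.45759992 -0.20002956  0.30215935] [-1.79986849e+02 -1.05683925e-02  1.06699815e+01]
coupon [256.   5.] 0.94 [ 0.623 -0.094  0.   ]
coupon [338. 164.] 0.89 [ 0.454 -0.228  0.   ]
coupon [210. 219.] 0.87 [ 0.345 -0.067  0.   ]
coupon [330. 247.] 0.55 [ 0.333 -0.241  0.   ]
coupon [417. 281.] 0.55 [ 0.302 -0.379  0.   ]
turnover [99. 88.] 0.9 [0.494 0.088 0.   ]
knob [223. 114.] 0.78 [ 0.495 -0.08   0.042]
```

View pics/w1.png

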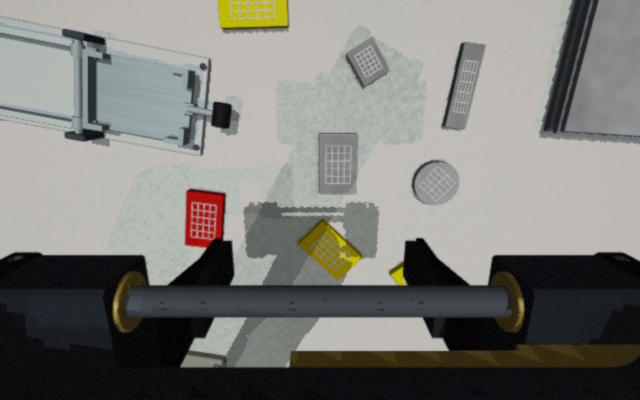

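The wrist view shows the grey coupon at (338,164) with its long side nearly vertical, the knob at (222,115), the cheeks at (82,35) and (85,135), and the base's corners at (211,61) and (201,155).

```bash
python3 - <<'E'
from h import *
p=robot.camera("wrist");f=p["frame"]
for uv,z in(((211,61),.01),((201,155),.01),((82,35),.051),((85,135),.051),((223,115),.042)):print(uv,np.round(atz(p,uv,z),4))
g=f[120:205,308:370].max(2).astype(int);bg=np.percentile(g,80)
hsv=cv2.cvtColor(f,cv2.COLOR_BGR2HSV)
print(f[165,310],f[138,322],f[165,321],f[165,338],f[165,366],g.min())
W=[atz(p,uv,.014)[:2] for uv in((320,134),(356,133),(357,193),(319,192))]
print(np.round(W,4),np.mean(W,0),cv2.minAreaRect(np.array(W,np.float32)))
m=(g<140).astype(np.uint8);m=cv2.morphologyEx(m,cv2.MORPH_CLOSE,np.ones((9,9)))
k,l,s,_=cv2.connectedComponentsWithStats(m);i=1+np.argmax(s[1:,4]);ys,xs=np.where(l==i)
P=np.array([atz(p,(x+308,y+120),.014)[:2] for x,y in zip(xs,ys)],np.float32);print(s[i],cv2.minAreaRect(P))
E
```

```text
(211, 61) [ 0.5513 -0.0497  0.01  ]
(201, 155) [ 0.4346 -0.0482  0.01  ]
(82, 35) [0.5503 0.0776 0.051 ]
(85, 135) [0.4421 0.0748 0.051 ]
(223, 115) [ 0.4938 -0.0789  0.042 ]
[166 173 166] [133 132 131] [132 131 130] [153 156 155] [182 188 192] 101
[[ 0.4904 -0.1956]
 [ 0.5002 -0.2403]
 [ 0.4231 -0.2588]
 [ 0.4151 -0.2086]] [ 0.45719496 -0.22582919] ((0.45775967836380005, -0.22701811790466309), (0.0790427178144455, 0.05076974257826805), 9.790557861328125)
[  10   13   52   72 2385] ((0.4511438310146332, -0.2354355901479721), (0.09451242536306381, 0.06876090168952942), 10.706009864807129)
```

>>> jog_arm(motion=[[[-0.6,2.7,5],0,1],[[-0.6,2.7,10],0,1],[[-0.6,2.7,15],0,1],[[-0.6,2.7,20],0,1],[[-0.6,2.7,24],0,1],[[-0.6,2.7,27],0,1],[[-0.6,2.7,28.8],0,1],[[-0.6,2.7,29.8],0,1],[[-0.6,2.7,29.8],0,1],[[-0.6,2.7,29.8],0,0.3],[[-0.6,2.7,29.8],0,0.3],[[-0.6,2.7,29.8],0,0.3]])

```text
time_s: 4.05
tool_pos: [0.4574, -0.2278, 0.005]
orientation: [180.0, -0.1, 10.6]
force: [-0.1, 0.0, 0.1]
gripper_width: 0.0704
finger_force: 0.0
```

```bash
python3 - <<'E'
from h import *
p=robot.camera("wrist");cv2.imwrite("pics/w2.png",p["frame"])
s=robot.observe();print(s["tool_pos"],s["gripper_width"],s["finger_force"])
go((.457,-.227,.15,10.6),(.494,.018,.15,90))
E
```

```text
[ 0.45729199 -0.22774918  0.00488173] 0.06656688562671849 0.0
at [ 0.4573 -0.2277  0.0049] [ 1.80e+02 -1.00e-01  1.06e+01]
[ 1.000e-02 -8.000e-02 -1.451e+01] 0.0
[  8.15 -23.48 -14.5 ] -79.4
```

View pics/w2.png

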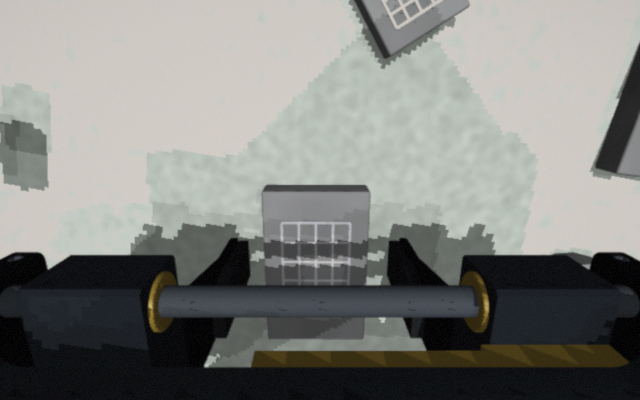

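The coupon, at (262–370, 185–338), lies square and centred between the closing fingers. I'll close on it and then lift.

>>> jog_arm(motion=[[[0,0,0.1],0,0.2],[[0,0,0.1],0,0.2],[[0,0,0.1],0,0.2],[[0,0,0.1],0,0.2],[[0,0,0.1],0,0.2],[[0,0,-3],0,0.2],[[0,0,-8],0,0.2],[[0,0,-12],0,0.2],[[0,0,-12],0,0.2]])

```text
time_s: 5.0
tool_pos: [0.4593, -0.2292, 0.1289]
orientation: [179.9, -0.4, 10.6]
force: [0.5, -0.5, -0.9]
gripper_width: 0.0497
finger_force: 30.0
```

```bash
python3 - <<'E'
from h import *
go((.494,.018,.127,90))
E
```

```text
at [ 0.4593 -0.2292  0.1289] [179.9  -0.4  10.6]
[  7.94 -23.66   0.19] -79.4
```

>>> jog_arm(motion=[[[8,-23.7,0],-79.4,0.2],[[8,-23.7,0],-79.4,0.2],[[8,-23.7,0],-79.4,0.2],[[8,-23.7,0],-79.4,0.2],[[8,-23.7,0],-79.4,0.2],[[8,-23.7,0],-79.4,0.2],[[8,-23.7,0],-79.4,0.2],[[8,-23.7,0],-79.4,0.2],[[8,-23.7,0],-79.4,0.2],[[8,-23.7,0],-79.4,0.2],[[8,-23.7,0],-79.4,0.2]])

```text
time_s: 6.1
tool_pos: [0.4912, 0.0198, 0.1233]
orientation: [-179.9, 0.0, 90.0]
force: [-0.4, 0.4, -0.2]
gripper_width: 0.0496
finger_force: 30.0
```

```bash
python3 - <<'E'
from h import *
p=robot.camera("wrist");cv2.imwrite("pics/w3.png",p["frame"])
s=robot.observe();print(s["tool_pos"],s["orientation"],s["gripper_width"],s["finger_force"])
for n in ("turnover","knob"): print(n,[(np.round(d["uv"]),round(d["score"],2),np.round(atz(p,d["uv"],0 if n=="turnover" else .042),4)) for d in robot.landmark_of(p,n)[:2]])
X0=np.array([.494,.086,0])
for q in((.056,0,.051),(-.056,0,.051),(0,-.165,.042),(.037,-.016,.035),(-.037,-.016,.035),(.061,.135,.01),(-.061,.135,.01)):print(q,np.round(proj(p,X0+q)))
E
```

```text
[0.49132064 0.01981141 0.12346073] [-1.79941688e+02  9.25007953e-03  8.99219459e+01] 0.04955485386897331 29.999432265758514
turnover [(array([320., 110.]), 0.79, array([0.4934, 0.0879, 0.    ]))]
knob []
(0.056, 0, 0.051) [407. 116.]
(-0.056, 0, 0.051) [235. 117.]
(0, -0.165, 0.042) [320. 324.]
(0.037, -0.016, 0.035) [373. 138.]
(-0.037, -0.016, 0.035) [269. 138.]
(0.061, 0.135, 0.01) [ 415. -100.]
(-0.061, 0.135, 0.01) [ 227. -100.]
```

View pics/w3.png

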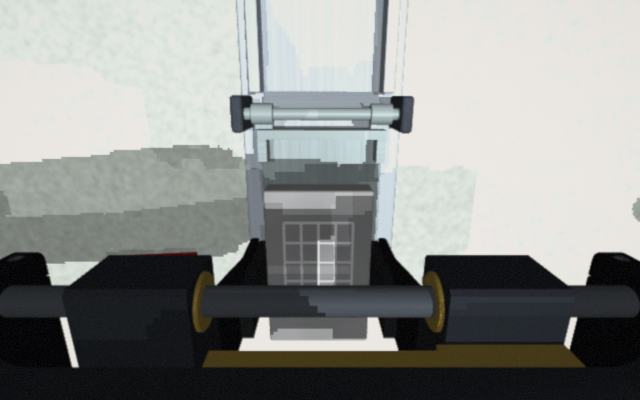

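The cheeks, at (239,113) and (405,113), match the prediction. The held coupon is aligned over the pocket, so I'll lower it.

>>> jog_arm(motion=[[[-0.1,0.3,3],0,0.2],[[-0.1,0.3,5.5],0,0.2],[[-0.1,0.3,7],0,0.2],[[-0.1,0.3,7.8],0,0.2],[[-0.1,0.3,8.3],0,0.2],[[-0.1,0.3,8.3],0,0.2],[[-0.1,0.3,8.3],0,0.2]])

```text
time_s: 6.95
tool_pos: [0.4952, 0.019, 0.0418]
orientation: [179.9, -0.0, 90.0]
force: [-0.4, 0.7, -1.0]
gripper_width: 0.0497
finger_force: 30.0
```

>>> jog_arm(motion=[[[0,-0.1,0.2],0,0.2],[[0,-0.1,0.2],0,0.2],[[0,-0.1,0.2],0,0.65],[[0,-0.1,0.2],0,0.8],[[0,-0.1,0.2],0,0.8],[[0,-0.1,0.2],0,0.8],[[0,-0.1,0],0,0.8],[[0,-0.1,-3],0,0.8],[[0,-0.1,-8],0,0.8],[[0,-0.1,-12],0,0.8],[[0,-0.1,-12],0,0.8]])

```text
time_s: 8.05
tool_pos: [0.4967, 0.0191, 0.1667]
orientation: [179.5, -0.2, 90.0]
force: [0.8, 1.5, 0.2]
gripper_width: 0.0699
finger_force: 0.0
```

```bash
python3 - <<'E'
from h import *
s=robot.observe();print(s["tool_pos"],s["gripper_width"],s["finger_force"])
p=robot.camera("wrist");cv2.imwrite("pics/w4.png",p["frame"])
for n,z in (("turnover",0),("knob",.042),("coupon",.035)): print(n,[(np.round(d["uv"]),round(d["score"],2),np.round(atz(p,d["uv"],z),4)) for d in robot.landmark_of(p,n)[:2]])
go((.494,-.079,.1,90),(.494,-.079,.035,90))
E
```

```text
[0.49673414 0.01914404 0.1666643 ] 0.06989799771284888 0.0
turnover [(array([311., 108.]), 0.77, array([0.4929, 0.0876, 0.    ]))]
knob [(array([312., 292.]), 0.78, array([ 0.4932, -0.076 ,  0.042 ]))]
coupon [(array([314., 194.]), 0.95, array([0.4951, 0.0167, 0.035 ])), (array([434., 281.]), 0.92, array([ 0.6084, -0.069 ,  0.035 ]))]
at [0.4931 0.0189 0.1602] [-179.9    0.    90. ]
[-9.79  0.1   6.02] 0.0
[-9.79  0.11 12.52] 0.0
```

View pics/w4.png

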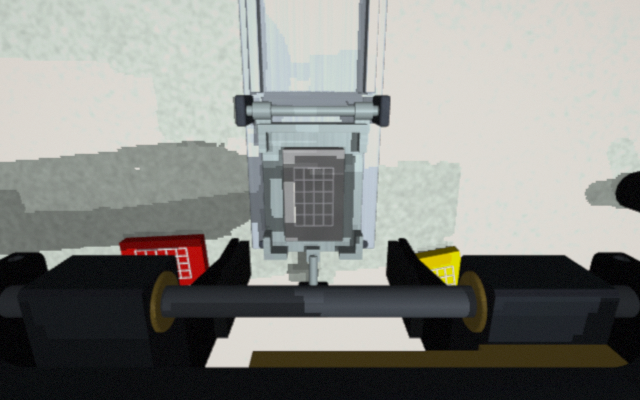

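The coupon lies flat in the pocket, centred at (314,190) in the image, which is about fixture (0, -0.07). Next I'll take the knob.

>>> jog_arm(motion=[[[-5,0.1,0],0,0.9],[[-9.8,0.1,0],0,0.9],[[-9.8,0.1,4],0,0.9],[[-9.8,0.1,8],0,0.9],[[-9.8,0.1,11],0,0.9],[[-9.8,0.1,12.5],0,0.9],[[-9.8,0.1,13],0,0.9],[[-9.8,0.1,13],0,0.9],[[-9.8,0.1,13],0,0.6]])

```text
time_s: 9.15
tool_pos: [0.4951, -0.0792, 0.0316]
orientation: [180.0, 0.0, 90.0]
force: [-0.1, -0.5, 0.3]
gripper_width: 0.0749
finger_force: 0.0
```

```bash
python3 - <<'E'
from h import *
s=robot.observe();print(s["tool_pos"],s["gripper_width"],s["finger_force"])
p=robot.camera("wrist");a=p["frame"];p=robot.camera("side");b=p["frame"][130:230,260:400]
for n,z in (("knob",.042),): print(n,[(np.round(d["uv"]),round(d["score"],2),np.round(atz(p,d["uv"],z),4)) for d in robot.landmark_of(p,n)[:2]])
cv2.imwrite("pics/w5.png",np.vstack([cv2.resize(a,(400,250)),cv2.resize(b,(400,286))]))
E
```

```text
[ 0.49505578 -0.07918254  0.03161882] 0.07488590075732635 0.0
knob [(array([335., 185.]), 0.63, array([ 0.5002, -0.0627,  0.042 ])), (array([326., 172.]), 0.29, array([ 0.4842, -0.0012,  0.042 ]))]
```

View pics/w5.png

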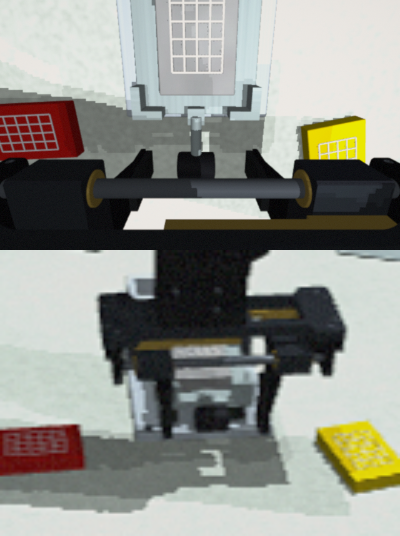

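The knob is between the fingers. I'll close on it.

>>> jog_arm(motion=[[[0,0,0.3],0,0.15],[[0,0,0.3],0,0.15],[[0,0,0.3],0,0.15],[[0,0,0.3],0,0.15],[[0,0,0.3],0,0.15],[[0,0,0.3],0,0.15],[[0,0,0.3],0,0.15],[[0,0,0.3],0,0.15]])

```text
time_s: 10.1
tool_pos: [0.4929, -0.0791, 0.0278]
orientation: [-179.8, -0.0, 90.0]
force: [-7.1, 0.9, 6.4]
gripper_width: 0.0282
finger_force: 30.0
```

```bash
python3 - <<'E'
from h import *
s=robot.observe();print(s["tool_pos"],s["gripper_width"],s["finger_force"])
# arc: shift tool x=+Y, z=down, radius 16.5
for a in range(0,181,6): r=np.radians(a);print(a,np.round([16.5*(1-np.cos(r)),-16.5*np.sin(r)],1),end=" ")
E
```

```text
[ 0.49292891 -0.07909322  0.02782883] 0.02815633721861073 29.981896912213415
0 [ 0. -0.] 6 [ 0.1 -1.7] 12 [ 0.4 -3.4] 18 [ 0.8 -5.1] 24 [ 1.4 -6.7] 30 [ 2.2 -8.2] 36 [ 3.2 -9.7] 42 [  4.2 -11. ] 48 [  5.5 -12.3] 54 [  6.8 -13.3] 60 [  8.2 -14.3] 66 [  9.8 -15.1] 72 [ 11.4 -15.7] 78 [ 13.1 -16.1] 84 [ 14.8 -16.4] 90 [ 16.5 -16.5] 96 [ 18.2 -16.4] 102 [ 19.9 -16.1] 108 [ 21.6 -15.7] 114 [ 23.2 -15.1] 120 [ 24.7 -14.3] 126 [ 26.2 -13.3] 132 [ 27.5 -12.3] 138 [ 28.8 -11. ] 144 [29.8 -9.7] 150 [30.8 -8.2] 156 [31.6 -6.7] 162 [32.2 -5.1] 168 [32.6 -3.4] 174 [32.9 -1.7] 180 [33. -0.]
```

>>> jog_arm(motion=[[[0.1,0,-1.7],0,0.15],[[0.4,0,-3.4],0,0.15],[[0.8,0,-5.1],0,0.15],[[1.4,0,-6.7],0,0.15],[[2.2,0,-8.2],0,0.15],[[3.2,0,-9.7],0,0.15],[[4.2,0,-11],0,0.15],[[5.5,0,-12.3],0,0.15],[[6.8,0,-13.3],0,0.15],[[8.2,0,-14.3],0,0.15],[[9.8,0,-15.1],0,0.15],[[9.8,0,-15.1],0,0.15]])

```text
time_s: 11.3
tool_pos: [0.4932, 0.0199, 0.1794]
orientation: [-179.8, 0.0, 90.1]
force: [-7.9, -2.9, 3.3]
gripper_width: 0.028
finger_force: 30.0
```

```bash
python3 - <<'E'
from h import *
s=robot.observe();print(s["tool_pos"],s["orientation"],s["gripper_width"],s["finger_force"],s["force"])
p=robot.camera("scene");cv2.imwrite("pics/s6.png",cv2.resize(p["frame"][120:340,260:500],None,fx=2.5,fy=2.5))
E
```

```text
[0.49318068 0.01989455 0.17940758] [-1.79799174e+02  3.19938379e-02  9.00897395e+01] 0.027975797235948518 30.01208224450238 [-7.88624353 -2.86713119  3.26110288]
```

View pics/s6.png

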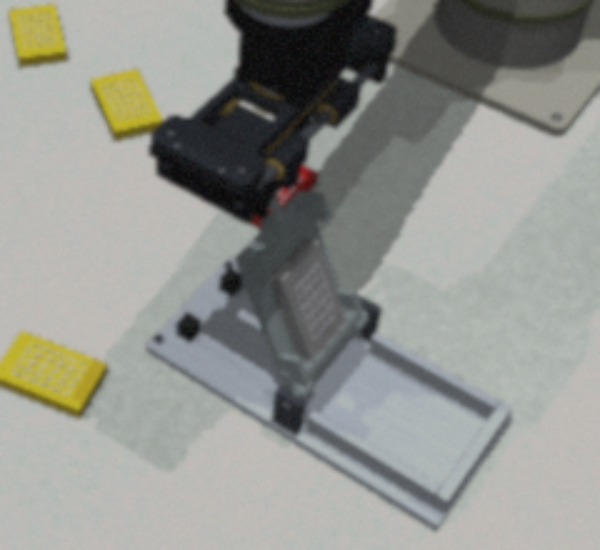

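The plate stands at about 66° and the coupon is still in its pocket. I'll continue the swing.

>>> jog_arm(motion=[[[1.6,0,-0.6],0,0.15],[[3.3,0,-1.0],0,0.15],[[5.0,0,-1.3],0,0.15],[[6.7,0,-1.4],0,0.15],[[8.4,0,-1.3],0,0.15],[[10.1,0,-1.0],0,0.15],[[11.8,0,-0.6],0,0.15],[[13.4,0,0],0,0.15],[[14.9,0,0.8],0,0.15],[[16.4,0,1.8],0,0.15],[[17.7,0,2.8],0,0.15],[[19,0,4.1],0,0.15]])

```text
time_s: 12.55
tool_pos: [0.4937, 0.2107, 0.1383]
orientation: [-179.9, -0.1, 90.1]
force: [-4.7, 2.2, 3.8]
gripper_width: 0.0278
finger_force: 30.0
```

>>> jog_arm(motion=[[[1.0,0,1.3],0,0.15],[[2.0,0,2.8],0,0.15],[[2.8,0,4.3],0,0.15],[[3.4,0,5.9],0,0.15],[[3.8,0,7.6],0,0.15],[[4.0,0,8.5],0,0.15],[[4.1,0,9.3],0,0.15],[[4.2,0,10.2],0,0.15],[[4.2,0,10.8],0,0.15],[[4.2,0,10.8],0,0.15]])

```text
time_s: 13.55
tool_pos: [0.4939, 0.2528, 0.0295]
orientation: [-179.9, -0.1, 90.1]
force: [-2.3, 6.0, 0.3]
gripper_width: 0.0281
finger_force: 30.0
```

```bash
python3 - <<'E'
from h import *
s=robot.observe();print(s["tool_pos"],s["orientation"],s["force"])
p=robot.camera("scene");cv2.imwrite("pics/s7.png",cv2.resize(p["frame"][160:340,300:500],None,fx=3,fy=3))
E
```

```text
[0.493895   0.25284449 0.0295348 ] [-1.79947745e+02 -8.93848130e-02  9.00944660e+01] [-2.32116113  6.0447777   0.29479112]
```

View pics/s7.png

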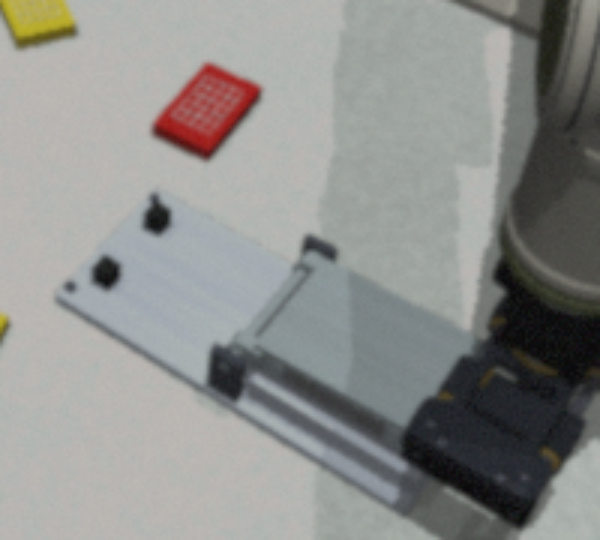

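The plate lies over the nest. I'll release the knob and retreat.

>>> jog_arm(motion=[[[0,0,0.1],0,0.5],[[0,0,0.1],0,0.9],[[0,0,0.1],0,0.9],[[0,0,0.1],0,0.9],[[0,0,0.1],0,0.9],[[0,0,-4],0,0.9],[[0,0,-9],0,0.9],[[0,0,-14],0,0.9],[[0,0,-19],0,0.9],[[0,0,-19],0,0.9]])

```text
time_s: 14.6
tool_pos: [0.4977, 0.2522, 0.2276]
orientation: [179.5, -0.4, 90.0]
force: [0.8, 0.1, -0.1]
gripper_width: 0.0778
finger_force: 0.0
```

```bash
python3 - <<'E'
from h import *
s=robot.observe();print(s["tool_pos"],s["force"],s["gripper_width"])
ims=[]
for n in("scene","side"):
    p=robot.camera(n);X=proj(p,(.494,.154,.02)).astype(int)
    print(n,[(np.round(d["uv"]),round(d["score"],2),np.round(atz(p,d["uv"],.024),3)) for d in robot.landmark_of(p,"coupon")],X,[(np.round(d["uv"]),np.round(atz(p,d["uv"],.042),3)) for d in robot.landmark_of(p,"knob")])
    ims.append(cv2.resize(p["frame"][X[1]-45:X[1]+45,X[0]-60:X[0]+60],(720,540))[120-120:540:1])
p=np.vstack([cv2.resize(i,(400,300)) for i in ims]);cv2.imwrite("pics/e8.png",p)
E
```

```text
[0.49766979 0.25220477 0.22758475] [ 0.80337291  0.12934392 -0.14077347] 0.07775557537815667
scene [(array([310., 162.]), 0.91, array([ 0.347, -0.229,  0.024])), (array([275., 267.]), 0.85, array([ 0.631, -0.096,  0.024])), (array([274., 138.]), 0.71, array([ 0.33 , -0.357,  0.024])), (array([364., 198.]), 0.59, array([ 0.369, -0.058,  0.024])), (array([422., 283.]), 0.55, array([0.488, 0.155, 0.024]))] [419 285] [(array([469., 303.]), array([0.487, 0.248, 0.042]))]
side [(array([272., 203.]), 0.86, array([ 0.345, -0.102,  0.024])), (array([252., 301.]), 0.75, array([ 0.308, -0.393,  0.024])), (array([270., 252.]), 0.73, array([ 0.34 , -0.269,  0.024])), (array([388., 203.]), 0.64, array([ 0.618, -0.121,  0.024])), (array([322., 150.]), 0.54, array([0.491, 0.15 , 0.024]))] [322 150] [(array([321., 130.]), array([0.498, 0.25 , 0.042]))]
```

View pics/e8.png

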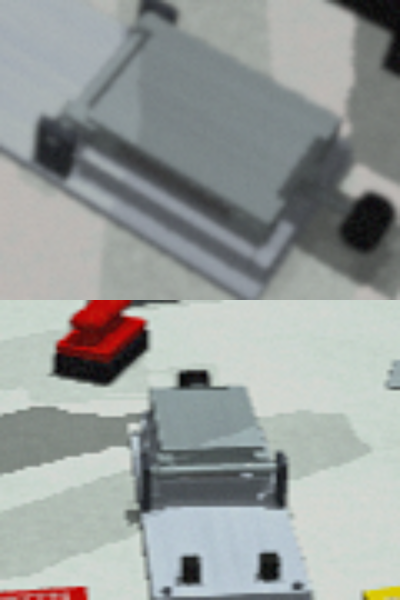

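The plate lies flat over the nest. Both cameras place the coupon beneath it, at about fixture y = 0.066. I'm handing in.

```bash
python3 -c "
from h import *
print(robot.job_done())"
```

```text
the job is handed in; nothing more can be done
None
```

I turned the coupon over and handed the job in at about 15 s: the plate lies flat over the nest and the gripper is clear, but the plate hides the coupon, so I could only place it near the nest's middle from the image detections, not see it lying patch-down.

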